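# Undock the tall logger module

## Robot

A 7-joint arm with a two-finger parallel gripper is mounted at the origin on a cart in front of the work surface, level with it; the furniture and walls round the work are solid. World frame = base frame: x ahead of the robot, y to its left, z up, the work surface at z = 0. Lengths are in m, angles in rad, forces in N, time in s.
With the tool pointing down it reaches from about 0.35 to 0.9 m from the base axis. Payload 7.2 kg.
Tool frame: the origin (TCP) lies on the mounting face of the last link; the fingertips stand 173 mm ahead of it and the grasp point (between the pads) lies 155 mm ahead of it (ctrl.grip_depth is the distance from the TCP to the grasp point, in m); x points along the fingers, y is the direction in which the jaws open and shut, and the axes are right-handed (so a half turn about x gives the same grasp; the last joint's range is limited). The gripper opens to 85 mm and grips with 20 to 120 N. Pads are 22 mm wide; open, the fingers measure 114 mm over their backs; the gripper's body (76 mm by 85 mm) begins 54 mm behind the grasp point. The pads swing forward as they close: fully open they stand 13 mm farther back than shut.
Start: joints at [1.25, 0.411, -0.013, 1.596, 0.006, 1.134, -0.082], TCP at [0.156, -0.605, 0.405] pointing down, gripper open.
Joint ranges: [-2.95, 2.95], [-0.29, 1.99], [-1.47, 1.44], [0.14, 2.54], [-1.03, 4.17], [0.13, 1.85], [-2.86, 2.86]. Speed limits (rad/s): [2.39, 2.39, 3.01, 3.01, 3.14, 3.14, 3.14].

## Interface

Orientations are given as [roll, pitch, yaw] about the fixed x, y, z axes, in that order (R = Rz(yaw) Ry(pitch) Rx(roll)).
In Python, from cell import state, imaging, ctrl, nets gives the robot as it stands.
- The arm moves only by the tool move_arm, never from a script. Its argument "deltas" is text: rows parted by semicolons, each of 5 numbers parted by spaces: the finger opening in cm, from 0 to 8.54, then the shift along the tool's x, y, z in cm, then the turn about the tool's x in rad. A call has exactly 5 rows; each row shifts and turns the commanded pose from where the row before left it, along the tool's axes as they then stand; what a row does not reach is not made up. A row lasts 1/8 s, in which the tool goes at most 62.5 mm and 10.7 degrees, less where a joint would pass 70% of its speed; a pose out of reach is approached as far as the arm can. A call with a gripper value outside its range is refused whole. The fingers move at their own pace and stop on an object; "grip_force" is the grip in N (left out, the last holds). Time passes only in rows, so rows that do not move let the fingers close, or fill a call up. It gives the time, the measured TCP pose, the force and the opening at its end, in the units of the state.
- state(): the state, without advancing time (a new reading comes with each control period).
- imaging.grab_frame(name): name is "scene" or "top" or "wrist"; returns a dict with "frame" (480x640x3 uint8, red, green, blue), "camera_matrix" (3x3 intrinsics, pixels), "extrinsics" (4x4, takes a point from camera to world coordinates). Camera axes: x right, y down, z forward; pixel columns grow to the right and rows downward; lengths in m; the calibration is good to about 2 mm. A picture is of the moment at which its call begins. There is no depth.
- ctrl.finish_job(): hands the job in, once; it reports no verdict.
Trained networks look in the newest picture that a camera, given by its name, has taken for a name from the list of things; names that differ only in an ending like _2 or _b are one class to them, and where a whole thing is asked for, a point or a joint stands for the part that bears it (a point fixed in the world has none). Each returns a list of dicts, best first, with "p" (0 to 1); they miss things now and then, are a little off and sometimes report something else, mostly with a low value. They report only what shows in the picture. A call takes as long as a camera call. They do not tell look-alikes from the thing itself.
- nets.spot_in(camera, query): "centre" ([column, row] in pixels, amid what is visible of it).
The state is a dict: "t": time; "q": joint angles; "qvel": joint speeds; "joint_torque": joint torques, N m; "tool_pos": TCP position; "ee_rot": TCP orientation; "ft_force": force on the tool from outside, world axes, zero at the start; "ft_torque": the same for the moment, N m; "finger_gap": finger opening in m.
Only numpy, scipy, OpenCV 4.12 (cv2) and the standard library are available. Lean on these libraries where they do the work, as an engineer would, in place of code of your own. Each camera call takes 0.05 s, during which the arm holds its last target. There are 200 camera calls.

## Task

Two slide-in logger modules are snapped into the docks on the bench. Pull the one with the tall housing straight out of its dock against the snap, and lay it upright on its foot, flat on the floor of the pink tray; set it down, do not drop or throw it. Leave the low module snapped in its dock, leave the tray flat on the bench, and do not disturb the other things.

Things in the scene. Friction and masses are not known exactly. Their poses are not given: they have to be found in the camera images.
- module_tall: Slide-in module 118 x 56 mm, 0.3 kg. Origin: underside centre; +x to its docked end. Grey foot 8 mm thick; at the outer end an upright pull lip, x -59 to -52 mm, 46 mm wide, top z 38 mm; clear gap over the foot, x -52 to +5, where closed fingertips can hook the lip; white housing x 5 to 57, y +-20, top z 56 mm (the taller). Home in dock_a; 10 to 20 N along -x frees it.
- module_low: Same as module_tall (foot, pull lip, gap, axes, origin), but its white housing is low: top at 27 mm above the bench. Snapped home in dock_b, and stays there.
- dock_a: Fixed U-shaped dock of the tall module, open to its -x. Origin: between the rails, on the bench; x runs inward. Rails x -40 to +40 mm, y +-29 to +-43 (ears, caps to +-59), 16 mm high, lips in to y +-22.5 over the module's foot; back tower x 40 to 60, 38 mm high. Module home: its origin at (-21,0,0) mm, held by sprung balls; it slides on the bench, clear of the rails after 78 mm.
- dock_b: Second dock, the same as dock_a in shape, size and axes, also fixed. Holds the low module.
- tray: Loose pink tray, 130 (x) x 180 (y) mm, rim 18 mm high. Origin: underside centre. Floor 5 mm above the bench, flat area about x +-48 mm, y +-72 mm: the module fits lengthwise along the tray's y.
- pot: Bystander: white sample pot with blue-green lid, 55 mm across, 88 mm high, loose. Origin: underside centre.
- beaker: Bystander: low glass beaker, 73 mm across, 60 mm high, loose. Origin: underside centre.
Not all that is in view belongs to the job. Leave any yellow look-alike of the module_tall alone.

How it is judged:
At the end, for the whole second after the job is handed in: The tall module rests on its foot on the tray floor: tilt under 0.06 rad, origin within 40 mm of the tray centre and 0 to 11 mm above the tray underside, still; the tray is flat on the bench (tilt under 0.05 rad, z under 10 mm); the low module is within 8 mm of its start (horizontal distance between module_tall and tray below 0.04 m and z of module_tall in the frame of tray between 0 and 0.011 m and angle between module_tall's own z axis and vertical below 0.06 rad and contact force between module_tall and tray above 0.5 N and linear speed of module_tall below 0.02 m/s and angle between tray's own z axis and vertical below 0.05 rad and height (world z) of tray below 0.01 m and distance of module_low from where it was at the start of the episode below 0.008 m); the robot touches nothing.
It fails at once if the low module is pulled out of its snap (moved more than 8 mm) (distance of module_low from where it was at the start of the episode above 0.008 m).
It fails at once if the tall module flies or falls at more than 0.9 m/s with no finger on it (linear speed of module_tall above 0.9 m/s and contact force between the fingers and module_tall below 0.1 N).
It fails at once if the sample pot is knocked over or shoved more than 40 mm (distance of pot from where it was at the start of the episode above 0.04 m or angle between pot's own z axis and vertical above 0.5 rad).
It fails at once if the beaker is knocked over or shoved more than 40 mm (distance of beaker from where it was at the start of the episode above 0.04 m or angle between beaker's own z axis and vertical above 0.5 rad).
It also fails if it takes over 48 s, if anything falls off the work surface, if the arm or the gripper's body presses on something with over 40 N, if the wrist force passes 120 N, or if a joint passes its speed limit or range.

## Working session

There is one attempt and no reset: what is moved stays moved. The work goes in short steps, Python scripts to look and compute and a tool call to move; the robot and the scene stay as the last step left them, time stands still between calls to the robot, and variables do not carry over. Pictures are saved under pics/ and viewed, about 8 in all and at most 12, crops included, and the job is handed in when it is done.

Besides the shell and the picture viewer there is one more tool, called by a JSON object that holds its "api" and its "payload", one argument or row to a line. move_arm: Moves the arm, as the interface text tells. Its arguments: {"type":"object","properties":{"deltas":{"type":"string"},"grip_force":{"type":"number"}},"required":["deltas"]}

```bash
mkdir -p pics; cat > h.py <<'E'
import numpy as np, cv2
from cell import state, imaging, ctrl, nets
def grab(cam,name=None):
    f=imaging.grab_frame(cam)
    if name: cv2.imwrite('pics/'+name,cv2.cvtColor(f['frame'],cv2.COLOR_RGB2BGR))
    return f
def ray(f,px,z):
    K=np.array(f['camera_matrix']);E=np.array(f['extrinsics'])
    d=E[:3,:3]@np.linalg.solve(K,[px[0],px[1],1.]);o=E[:3,3]
    return o+d*(z-o[2])/d[2]
def proj(f,p):
    K=np.array(f['camera_matrix']);E=np.array(f['extrinsics'])
    c=K@(E[:3,:3].T@(np.array(p)-E[:3,3]));return c[:2]/c[2]
E
python3 - <<'E'
from h import *
s=state();print({k:np.round(v,3) for k,v in s.items()})
for c in ['top','scene']:
    f=grab(c,c+'1.png');print(c,np.round(f['extrinsics'],3).tolist(),np.round(f['camera_matrix'],0).tolist())
    for q in ['module_tall','module_low','dock_a','tray','pot','beaker']:
        for r in nets.spot_in(c,q)[:4]: print(q,np.round(r['centre']),round(r['p'],2),ray(f,r['centre'],0.02).round(3))
E
```

```text
{'t': np.float64(0.0), 'q': array([ 1.25 ,  0.412, -0.013,  1.597,  0.006,  1.134, -0.082]), 'qvel': array([ 0.001, -0.   ,  0.   , -0.001, -0.001,  0.001, -0.   ]), 'joint_torque': array([ 0.0000e+00, -6.0062e+01,  6.8200e-01, -2.9940e+01,  1.4000e-02,
        1.1000e-02, -0.0000e+00]), 'tool_pos': array([ 0.156, -0.605,  0.404]), 'ee_rot': array([-1.516,  1.569,  1.878]), 'ft_force': array([-1.062, -0.339,  0.587]), 'ft_torque': array([-0.007,  0.002,  0.02 ]), 'finger_gap': np.float64(0.085)}
top [[-0.013, -0.993, 0.121, 0.495], [-1.0, 0.011, -0.024, 0.048], [0.022, -0.121, -0.992, 1.182], [0.0, 0.0, 0.0, 1.0]] [[487.0, 0.0, 316.0], [0.0, 487.0, 244.0], [0.0, 0.0, 1.0]]
module_tall [351. 248.] 0.82 [ 0.625 -0.065  0.02 ]
module_tall [257. 218.] 0.67 [0.701 0.162 0.02 ]
module_tall [236. 311.] 0.66 [0.479 0.21  0.02 ]
module_low [261. 243.] 0.76 [0.64  0.152 0.02 ]
dock_a [356. 223.] 0.85 [ 0.686 -0.078  0.02 ]
dock_a [257. 218.] 0.69 [0.7   0.162 0.02 ]
tray [456. 303.] 0.6 [ 0.491 -0.31   0.02 ]
pot [293. 182.] 0.58 [0.79  0.075 0.02 ]
beaker [163. 282.] 0.98 [0.55  0.382 0.02 ]
beaker [256. 217.] 0.56 [0.703 0.165 0.02 ]
scene [[-0.681, -0.379, 0.626, -0.033], [-0.732, 0.359, -0.579, 0.663], [-0.006, -0.853, -0.522, 0.598], [0.0, 0.0, 0.0, 1.0]] [[446.0, 0.0, 320.0], [0.0, 446.0, 235.0], [0.0, 0.0, 1.0]]
module_tall [314. 302.] 0.86 [0.482 0.204 0.02 ]
module_tall [348. 227.] 0.6 [ 0.641 -0.061  0.02 ]
module_low [285. 263.] 0.77 [0.628 0.158 0.02 ]
module_low [451. 216.] 0.68 [ 0.492 -0.298  0.02 ]
dock_a [264. 260.] 0.96 [0.67  0.186 0.02 ]
tray [452. 220.] 0.67 [ 0.48  -0.283  0.02 ]
pot [272. 218.] 0.73 [0.814 0.054 0.02 ]
pot [350. 228.] 0.53 [ 0.632 -0.057  0.02 ]
beaker [226. 317.] 0.9 [0.564 0.356 0.02 ]
```

View pics/top1.png

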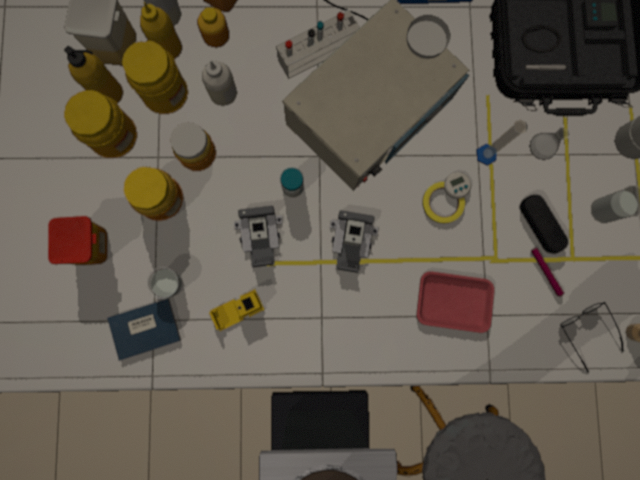

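View pics/scene1.png

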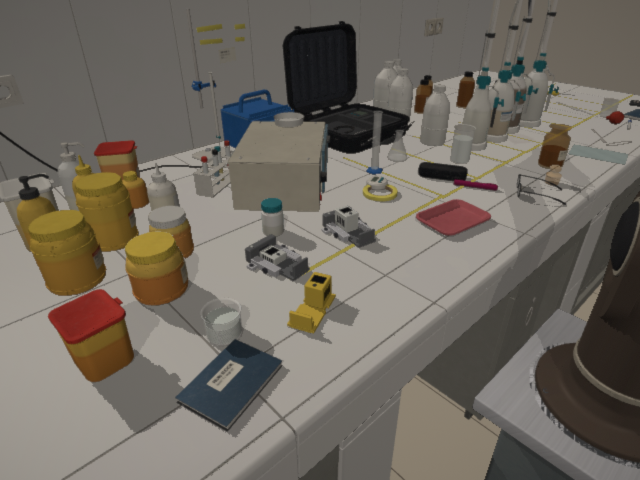

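The top view shows candidates at (260,237) and (353,240), both docked. The yellow look-alike is at (237,310) and the tray at (456,302). In the scene view the right one, at (347,225), looks taller than the left one, at (277,260). I'll enlarge both to confirm.

```bash
python3 - <<'E'
import cv2,numpy as np
s=cv2.imread('pics/scene1.png')[195:290,235:390]; t=cv2.imread('pics/top1.png')[195:280,230:385]
a=cv2.resize(s,(620,380),interpolation=cv2.INTER_CUBIC)
cv2.imwrite('pics/c1.png',cv2.convertScaleAbs(a,alpha=1.4))
b=cv2.resize(t,(775,425),interpolation=cv2.INTER_CUBIC)
cv2.imwrite('pics/c2.png',cv2.convertScaleAbs(b,alpha=1.5))
E
```

```text
(no output)
```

View pics/c1.png

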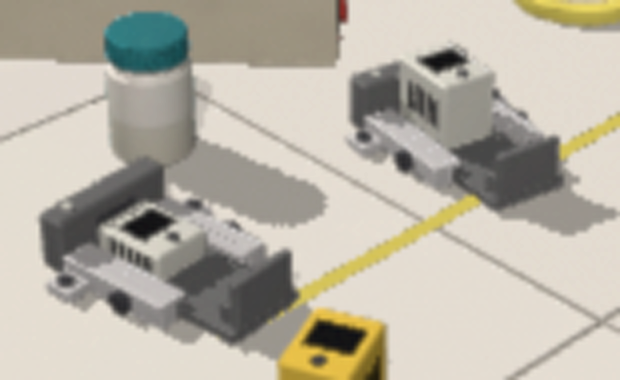

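View pics/c2.png

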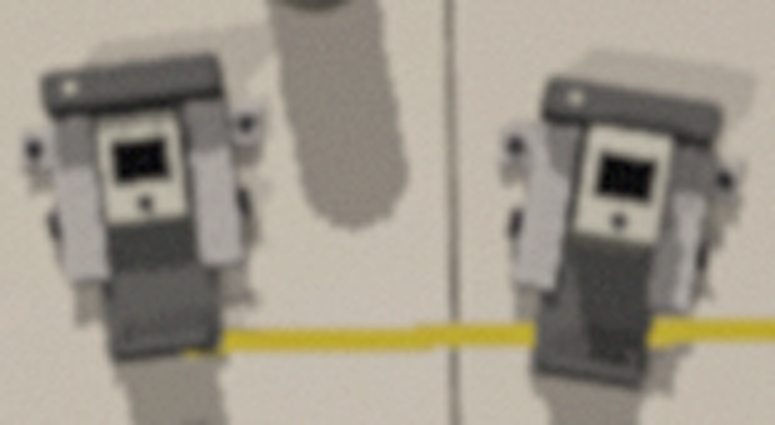

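The right module, top (353,240) and scene (347,225), has the tall housing: it stands above its dock tower. The left one at (260,237) is low, so it is left alone. The yellow one at (237,310) is the look-alike. Next I fit the tall module's pose and the tray's.

```bash
cat >> h.py <<'E'
from scipy.optimize import least_squares
def fitpose(f,model,px,x0):
    model=np.array(model)/1000.;px=np.array(px,float)
    def w(v):
        c,s=np.cos(v[2]),np.sin(v[2])
        return np.c_[v[0]+c*model[:,0]-s*model[:,1],v[1]+s*model[:,0]+c*model[:,1],model[:,2]]
    r=least_squares(lambda v:(np.array([proj(f,p) for p in w(v)])-px).ravel(),x0,loss='soft_l1')
    return r.x,r.fun.reshape(-1,2)
def tray(f):
    hsv=cv2.cvtColor(f['frame'],cv2.COLOR_RGB2HSV)
    m=cv2.inRange(hsv,(170,80,60),(180,255,255))|cv2.inRange(hsv,(0,80,60),(5,255,255))
    cs,_=cv2.findContours(m,cv2.RETR_EXTERNAL,cv2.CHAIN_APPROX_NONE)
    return [c for c in cs if cv2.contourArea(c)>800]
E
python3 - <<'E'
from h import *
f=grab('top')
M=[(57,20,56),(57,-20,56),(5,-20,56),(5,20,56),(-59,23,38),(-59,-23,38),(81,43,38),(81,-43,38)]
P=[(588,122),(672,138),(657,245),(574,235),(537,367),(640,382),(548,80),(720,105)]
P=[(230+a/5-.4,195+b/5-.4) for a,b in P]
v,r=fitpose(f,M,P,[.6,-.06,0]);print('module',v.round(4),r.round(1).tolist())
for c in tray(f):
    W=np.array([ray(f,p[0],0.018)[:2] for p in c]);b=cv2.minAreaRect((W*1000).astype(np.float32));print('tray',b)
print(state()['tool_pos'],state()['ee_rot'])
from scipy.spatial.transform import Rotation as R
print(R.from_euler('xyz',state()['ee_rot']).as_matrix().round(3))
E
```

```text
module [ 0.6293 -0.0628 -0.1741] [[0.1, 0.4], [0.1, -0.0], [-0.2, 0.3], [-0.5, -0.5], [0.9, 0.5], [-0.4, 0.6], [-0.5, -1.2], [0.6, -0.4]]
tray ((494.6811218261719, -310.21844482421875), (179.6241455078125, 129.82754516601562), 81.51887512207031)
tray ((653.7330932617188, 602.9866333007812), (111.88481140136719, 110.82518005371094), 2.7338130474090576)
[ 0.15631182 -0.60513232  0.40472952] [ 2.1123302   1.57073386 -0.77648349]
[[ 0.     0.25  -0.968]
 [-0.    -0.968 -0.25 ]
 [-1.     0.    -0.   ]]
```

Reprojection residuals are about 1 px and the tray comes out at its stated size, 180 x 130 mm. Now I turn to align with the module (+0.427 rad) and traverse to above the housing.

{"api": "move_arm", "payload": {
  "deltas": "8.5 0 0 0 0.15; 8.5 0 0 0 0.15; 8.5 0 0 0 0.127; 8.5 0 -5 -3.3 0; 8.5 0 -5 -3.3 0",
  "grip_force": 80
}}

```text
t: 1.38
tool_pos: [0.2392, -0.5172, 0.4046]
ee_rot: [2.52, 1.571, -0.798]
ft_force: [1.8, 0.5, -0.0]
finger_gap: 0.0851
```

{"api": "move_arm", "payload": {
  "deltas": "8.5 0 -5 -3.3 0; 8.5 0 -5 -3.3 0; 8.5 0 -5 -3.3 0; 8.5 0 -5 -3.3 0; 8.5 0 -5 -3.3 0"
}}

```text
t: 2.0
tool_pos: [0.4456, -0.299, 0.4051]
ee_rot: [2.612, 1.57, -0.704]
ft_force: [1.7, -0.8, -0.0]
finger_gap: 0.0852
```

{"api": "move_arm", "payload": {
  "deltas": "8.5 0 -5 -3.3 0; 8.5 0 -5 -3.3 0; 8.5 0 -5 -3.3 0; 8.5 0 -5 -3.3 0; 8.5 0 0 0 0"
}}

```text
t: 2.62
tool_pos: [0.6116, -0.1207, 0.4042]
ee_rot: [-1.685, 1.568, 1.291]
ft_force: [-0.4, -0.1, -0.6]
finger_gap: 0.0854
```

```bash
cat >> h.py <<'E'
from scipy.spatial.transform import Rotation as R
def goto(x,y,yaw=None):
    s=state();M=R.from_euler('xyz',s['ee_rot']).as_matrix()
    d=np.array([x,y,s['tool_pos'][2]])-s['tool_pos']
    a=np.arctan2(M[1,1],M[0,1])
    print('t',s['t'],'pos',s['tool_pos'].round(4),'tooly ang',round(a,4),'gap',s['finger_gap'],'F',s['ft_force'].round(1),'shift cm',(M.T@d*100).round(2),'down axis',M[:,0].round(3))
E
python3 - <<'E'
from h import *
goto(.6598,-.0682)
f=grab('wrist','w1.png');print(np.round(f['extrinsics'],3).tolist())
E
```

```text
t 2.625 pos [ 0.6116 -0.1207  0.4042] tooly ang -1.7368 gap 0.08537650317444555 F [-0.4 -0.1 -0.6] shift cm [ 0.02 -5.98 -3.89] down axis [ 0.001  0.003 -1.   ]
[[-0.165, -0.941, -0.295, 0.687], [-0.986, 0.157, 0.052, -0.134], [-0.003, 0.299, -0.954, 0.372], [0.0, 0.0, 0.0, 1.0]]
```

View pics/w1.png

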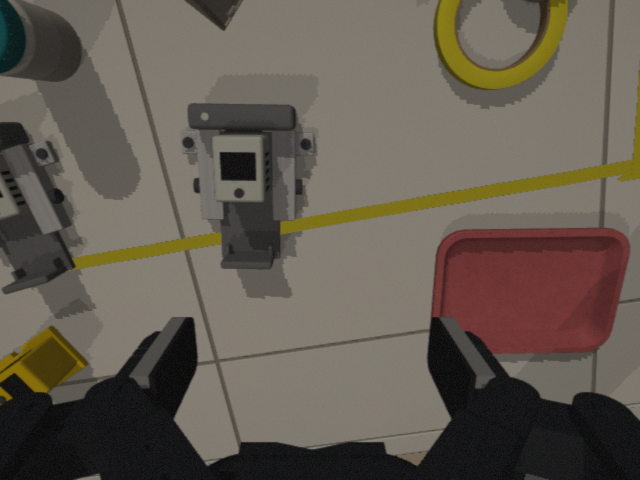

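The wrist view shows the tall module's housing at (240,168), lip at (247,265), tower at (242,117) and the tray at (530,290). I refit the pose from these.

```bash
python3 - <<'E'
from h import *
f=grab('wrist')
M=[(57,20,56),(57,-20,56),(5,-20,56),(5,20,56),(-59,23,38),(-59,-23,38),(81,43,38),(81,-43,38)]
P=[(215,136),(265,136),(264,201),(215,200),(222,268),(272,267),(188,105),(295,106)]
v,r=fitpose(f,M,P,[.63,-.06,-.17]);print('module',v.round(4),r.round(1).tolist())
goto(v[0]+.031*np.cos(v[2]),v[1]+.031*np.sin(v[2]))
for c in tray(f):
    W=np.array([ray(f,p[0],0.018)[:2] for p in c]);b=cv2.minAreaRect((W*1000).astype(np.float32));print('tray',b)
E
```

```text
module [ 0.6274 -0.0692 -0.1918] [[-2.7, -1.3], [-0.1, -0.1], [1.8, 2.2], [0.7, 2.1], [-1.4, 0.9], [0.3, 3.0], [-1.1, -3.5], [1.4, -2.0]]
t 2.725 pos [ 0.6093 -0.1258  0.4043] tooly ang -1.7433 gap 0.0849741115261132 F [-0.6 -0.   0. ] shift cm [-0.   -5.82 -3.91] down axis [-0.001 -0.    -1.   ]
tray ((495.4349365234375, -309.6268615722656), (179.61776733398438, 130.38954162597656), 81.31763458251953)
```

The arm was still settling between the two frames, so I refit with the calibration belonging to the picture I viewed.

```bash
python3 - <<'E'
from h import *
f=dict(grab('wrist','w2.png'))
goto(.6598,-.0682)
K=f['camera_matrix'];f2={'camera_matrix':K,'extrinsics':np.array([[-0.165, -0.941, -0.295, 0.687], [-0.986, 0.157, 0.052, -0.134], [-0.003, 0.299, -0.954, 0.372], [0.0, 0.0, 0.0, 1.0]])}
M=[(57,20,56),(57,-20,56),(5,-20,56),(5,20,56),(-59,23,38),(-59,-23,38),(81,43,38),(81,-43,38)]
P=[(215,136),(265,136),(264,201),(215,200),(222,268),(272,267),(188,105),(295,106)]
v,r=fitpose(f2,M,P,[.63,-.06,-.17]);print('module',v.round(4),r.round(1).tolist())
im=cv2.imread('pics/w2.png')[70:300,150:350];cv2.imwrite('pics/c3.png',cv2.convertScaleAbs(cv2.resize(im,None,fx=2.5,fy=2.5,interpolation=cv2.INTER_CUBIC),alpha=1.4))
np.savez('w2.npz',K=K,E=f['extrinsics']);print(np.round(f['extrinsics'],3).tolist())
E
```

```text
t 2.775 pos [ 0.6088 -0.1271  0.4044] tooly ang -1.7455 gap 0.08527095316276023 F [-0.4  0.1  0.2] shift cm [-0.01 -6.68 -4.  ] down axis [-0.001 -0.001 -1.   ]
module [ 0.6294 -0.0655 -0.1879] [[-2.6, -1.3], [-0.1, -0.1], [1.7, 2.1], [0.8, 2.0], [-1.3, 0.8], [0.3, 2.9], [-1.0, -3.4], [1.3, -1.9]]
[[-0.172, -0.94, -0.296, 0.684], [-0.985, 0.164, 0.051, -0.14], [0.001, 0.3, -0.954, 0.372], [0.0, 0.0, 0.0, 1.0]]
```

View pics/c3.png

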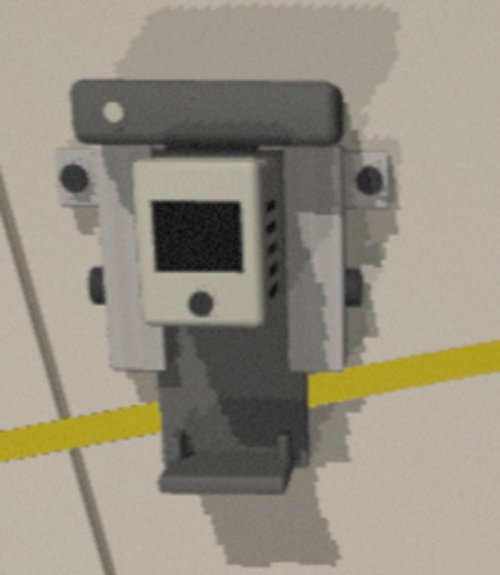

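```bash
python3 - <<'E'
from h import *
d=np.load('w2.npz');f={'camera_matrix':d['K'],'extrinsics':d['E']}
M=[(57,20,56),(57,-20,56),(5,-20,56),(5,20,56),(-59,23,38),(-59,-23,38),(81,43,38),(81,-43,38)]
P=[(134,158),(264,158),(260,326),(143,325),(160,491),(286,493),(71,81),(343,83)]
P=[(149.8+a/2.5,69.8+b/2.5) for a,b in P]
for k in (8,6):
    v,r=fitpose(f,M[:k],P[:k],[.63,-.06,-.17]);print('module',v.round(4),r.round(1).tolist())
E
```

```text
module [ 0.6293 -0.0653 -0.1917] [[-0.5, -0.6], [0.2, 0.5], [3.3, 0.8], [-0.1, 0.3], [-0.9, 1.0], [0.5, 1.1], [-0.7, -2.8], [0.2, -1.4]]
module [ 0.6297 -0.0653 -0.1903] [[-0.7, -1.1], [-0.0, -0.1], [3.2, 0.3], [-0.1, -0.2], [-0.8, 0.6], [0.5, 0.6]]
```

{"api": "move_arm", "payload": {
  "deltas": "8.5 0 -3.2 -2 0.005; 8.5 0 -3.3 -2.05 0; 8.5 5 0 0 0; 8.5 5 0 0 0; 8.5 0 0 0 0"
}}

```text
t: 3.4
tool_pos: [0.6584, -0.0714, 0.3011]
ee_rot: [0.243, 1.563, -3.08]
ft_force: [0.3, -0.4, 0.8]
finger_gap: 0.0849
```

```bash
python3 - <<'E'
from h import *
f=grab('wrist','w3.png')
goto(.660,-.070)
E
```

```text
t 3.45 pos [ 0.6597 -0.0712  0.3041] tooly ang -1.7521 gap 0.08492153862853417 F [-0.   0.4 -0. ] shift cm [-0.   -0.12 -0.01] down axis [-0.003 -0.    -1.   ]
```

View pics/w3.png

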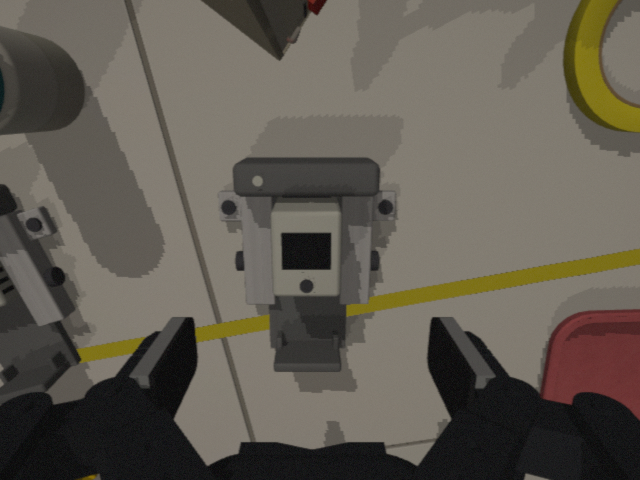

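The module is square in view, with the housing centred at column 307 and the jaws at about 312. Both sides are clear, so I descend and grip.

{"api": "move_arm", "payload": {
  "deltas": "8.5 4 -0.1 0 0; 8.5 4 0 0 0; 8.5 2.3 0 0 0; 8.5 0 0 0 0; 8.5 0 0 0 0"
}}

```text
t: 4.08
tool_pos: [0.6618, -0.0691, 0.2046]
ee_rot: [-3.068, 1.567, -0.107]
ft_force: [0.2, -0.2, 0.7]
finger_gap: 0.0848
```

{"api": "move_arm", "payload": {
  "deltas": "3 0 0 0 0; 3 0 0 0 0; 3 0 0 0 0; 3 0 0 0 0; 3 0 0 0 0",
  "grip_force": 80
}}

```text
t: 4.7
tool_pos: [0.661, -0.0687, 0.2028]
ee_rot: [3.065, 1.569, -0.256]
ft_force: [-0.6, -0.9, 5.6]
finger_gap: 0.0387
```

```bash
python3 - <<'E'
from h import *
f=grab('wrist','w4.png')
goto(.660,-.070)
E
```

```text
t 4.75 pos [ 0.661  -0.0687  0.2028] tooly ang -1.7501 gap 0.038494159200978394 F [-0.8  0.3  5.9] shift cm [-0.    0.15  0.08] down axis [ 0.001 -0.    -1.   ]
```

View pics/w4.png

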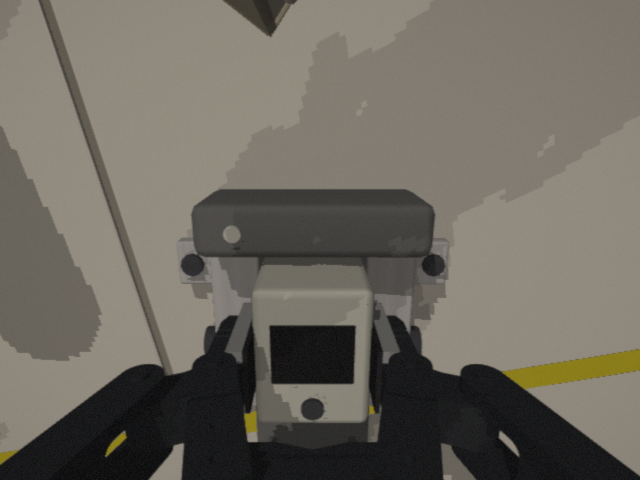

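The housing is gripped between the pads, with the gap at 38.5 mm. Pulling along tool +z.

{"api": "move_arm", "payload": {
  "deltas": "3 0 0 0.2 0; 3 0 0 0.3 0; 3 0 0 0.5 0; 3 0 0 0.5 0; 3 0 0 0 0",
  "grip_force": 110
}}

```text
t: 5.38
tool_pos: [0.6478, -0.0663, 0.2034]
ee_rot: [-3.054, 1.564, -0.091]
ft_force: [6.5, -1.6, 4.1]
finger_gap: 0.0384
```

```bash
python3 - <<'E'
from h import *
f=grab('wrist','w5.png')
goto(.660,-.070)
E
```

```text
t 5.425 pos [ 0.6478 -0.0663  0.2034] tooly ang -1.7503 gap 0.03801365388692328 F [ 6.1 -1.9  5.4] shift cm [ 0.01  0.15 -1.27] down axis [ 0.007 -0.001 -1.   ]
```

View pics/w5.png

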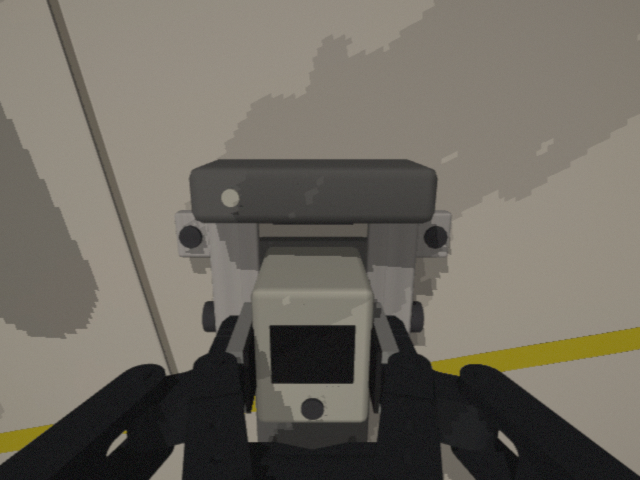

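The module moves out with the grip: the gap to the tower has grown, there is no slip, and the force lies along the axis. I carry on to about 95 mm.

{"api": "move_arm", "payload": {
  "deltas": "3 0 0 0.8 0; 3 0 0 0.8 0; 3 0 0 0.8 0; 3 0 0 0.8 0; 3 0 0 0.8 0"
}}

```text
t: 6.05
tool_pos: [0.6081, -0.0591, 0.2029]
ee_rot: [-3.036, 1.565, -0.074]
ft_force: [2.8, -0.9, 1.7]
finger_gap: 0.0384
```

{"api": "move_arm", "payload": {
  "deltas": "3 0 0 1 0; 3 0 0 1 0; 3 0 0 1.2 0; 3 0 0 1.2 0; 3 0 0 0 0"
}}

```text
t: 6.68
tool_pos: [0.5632, -0.0506, 0.2028]
ee_rot: [-2.939, 1.569, 0.024]
ft_force: [-1.0, 0.5, 11.1]
finger_gap: 0.0382
```

```bash
python3 - <<'E'
from h import *
f=grab('wrist','w6.png')
goto(.661,-.0687)
E
```

```text
t 6.725 pos [ 0.5633 -0.0506  0.2028] tooly ang -1.7499 gap 0.03836664342449561 F [-1.   0.2 11.6] shift cm [ 0.01  0.04 -9.93] down axis [ 0.001  0.    -1.   ]
```

View pics/w6.png

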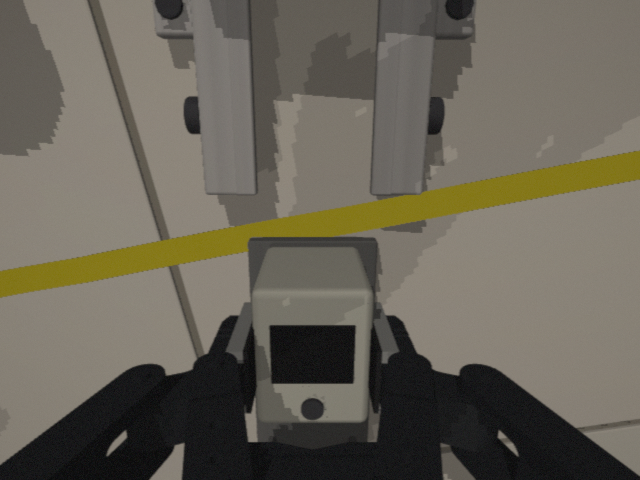

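It is fully clear of the rails. Lifting 8 cm while checking the joint room for the 90° turn.

{"api": "move_arm", "payload": {
  "deltas": "3 -2 0 0 0; 3 -2 0 0 0; 3 -2 0 0 0; 3 -2 0 0 0; 3 0 0 0 0"
}}

```text
t: 7.35
tool_pos: [0.563, -0.0508, 0.2822]
ee_rot: [-3.032, 1.57, -0.07]
ft_force: [-0.1, 0.1, -3.4]
finger_gap: 0.0385
```

```bash
python3 - <<'E'
from h import *
goto(.5,-.278);print(state()['q'].round(2))
E
```

```text
t 7.35 pos [ 0.563  -0.0508  0.2822] tooly ang -1.7499 gap 0.03853311973973274 F [-0.1  0.1 -3.4] shift cm [-0.   23.48  2.16] down axis [ 0.001 -0.    -1.   ]
[ 0.18  0.46 -0.23  1.86  0.13  0.84 -1.86]
```

{"api": "move_arm", "payload": {
  "deltas": "3 0 4.7 0.4 0; 3 0 4.7 0.4 0; 3 0 4.7 0.4 0; 3 0 4.7 0.5 0; 3 0 4.7 0.5 0"
}}

```text
t: 7.98
tool_pos: [0.4984, -0.2792, 0.28]
ee_rot: [-0.295, 1.568, 2.668]
ft_force: [1.6, -0.3, -3.8]
finger_gap: 0.0385
```

{"api": "move_arm", "payload": {
  "deltas": "3 0 0 0 -0.16; 3 0 0 0 -0.16; 3 0 0 0 -0.16; 3 0 0 0 -0.16; 3 0 0 0 -0.16"
}}

```text
t: 8.6
tool_pos: [0.4989, -0.2778, 0.2798]
ee_rot: [-1.175, 1.568, 2.593]
ft_force: [-0.6, -0.2, -4.0]
finger_gap: 0.0381
```

{"api": "move_arm", "payload": {
  "deltas": "3 0 0 0 -0.16; 3 0 0 0 -0.16; 3 0 0 0 -0.16; 3 0 0 0 -0.16; 3 0 0 0 -0.16"
}}

```text
t: 9.22
tool_pos: [0.4989, -0.2778, 0.2798]
ee_rot: [-2.04, 1.568, 2.528]
ft_force: [0.8, -0.1, -3.9]
finger_gap: 0.0382
```

```bash
python3 - <<'E'
from h import *
f=grab('wrist','w7.png');g=grab('top')
for c in tray(f)+tray(g)[:1]: print(cv2.minAreaRect((np.array([ray(f,p[0],0.018)[:2] for p in c])*1000).astype(np.float32)))
goto(.5,-.278)
E
```

```text
((498.5613708496094, -279.4951477050781), (116.64598846435547, 128.46176147460938), 81.16484069824219)
((571.1392211914062, -320.6509094238281), (38.38741683959961, 25.611019134521484), 81.80069732666016)
t 9.325 pos [ 0.4989 -0.278   0.2799] tooly ang -0.1481 gap 0.03785393239350343 F [-0.1  0.3 -3. ] shift cm [-0.    0.11 -0.01] down axis [-0.002  0.002 -1.   ]
```

View pics/w7.png

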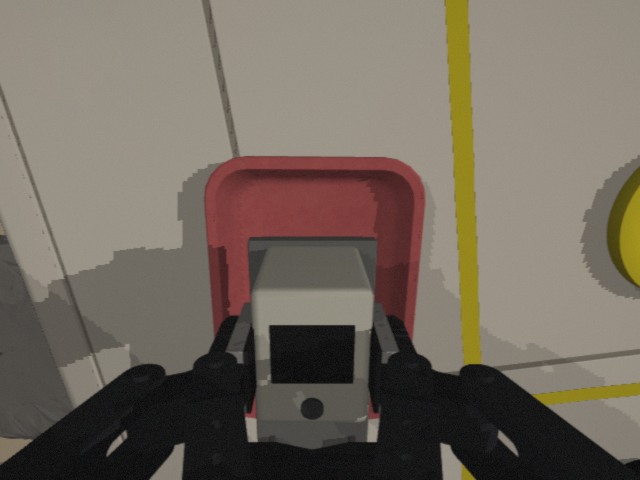

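The module is lined up with the tray: tray centre at column 315, module at 312. Lowering, slowly at the end.

{"api": "move_arm", "payload": {
  "deltas": "3 2.5 0.1 0 0; 3 2.2 0 0 0; 3 1.4 0 0 0; 3 0.5 0 0 0; 3 0 0 0 0"
}}

```text
t: 9.95
tool_pos: [0.5008, -0.2782, 0.2156]
ee_rot: [-2.275, 1.57, 2.287]
ft_force: [0.7, 0.5, -2.8]
finger_gap: 0.0384
```

{"api": "move_arm", "payload": {
  "deltas": "3 0.2 0 0 0; 3 0.2 0 0 0; 3 0.1 0 0 0; 3 0.1 0 0 0; 3 0 0 0 0"
}}

```text
t: 10.58
tool_pos: [0.5006, -0.2784, 0.2097]
ee_rot: [-1.189, 1.571, -2.91]
ft_force: [0.6, 0.6, -3.5]
finger_gap: 0.038
```

{"api": "move_arm", "payload": {
  "deltas": "3 0.1 0 0 0; 3 0.05 0 0 0; 3 0.05 0 0 0; 3 0 0 0 0; 3 0 0 0 0"
}}

```text
t: 11.2
tool_pos: [0.5007, -0.2784, 0.2079]
ee_rot: [0.382, 1.571, -1.339]
ft_force: [-2.5, 1.1, 1.0]
finger_gap: 0.0379
```

The force reversed from -3.5 N to +1.0 N, so the module is on the floor. Releasing, then backing up.

{"api": "move_arm", "payload": {
  "deltas": "3 0.05 0 0 0; 5 0 0 0 0; 6.5 0 0 0 0; 6.5 0 0 0 0; 6.5 0 0 0 0"
}}

```text
t: 11.82
tool_pos: [0.5007, -0.2783, 0.2072]
ee_rot: [1.887, 1.571, 0.166]
ft_force: [-0.2, 0.5, 0.7]
finger_gap: 0.0647
```

{"api": "move_arm", "payload": {
  "deltas": "6.5 -1 0 0 0; 6.5 -3 0 0 0; 6.5 -5 0 0 0; 6.5 -5 0 0 0; 6.5 0 0 0 0"
}}

```text
t: 12.45
tool_pos: [0.5019, -0.2784, 0.3521]
ee_rot: [1.193, 1.563, -0.528]
ft_force: [-0.6, -0.3, -0.8]
finger_gap: 0.0649
```

{"api": "move_arm", "payload": {
  "deltas": "6.5 -4 0 5 0; 6.5 0 0 5 0; 6.5 0 0 5 0; 6.5 0 0 0 0; 6.5 0 0 0 0"
}}

```text
t: 13.08
tool_pos: [0.4784, -0.4249, 0.3855]
ee_rot: [-2.648, 1.569, 1.915]
ft_force: [0.2, 0.8, -0.0]
finger_gap: 0.0652
```

```bash
python3 - <<'E'
from h import *
goto(.5,-.278)
f=grab('top','t2.png')
for c in tray(f): print('tray',cv2.minAreaRect((np.array([ray(f,p[0],0.018)[:2] for p in c])*1000).astype(np.float32)))
g=grab('scene','s2.png')
for q in ['module_low','module_tall','pot','beaker']:
    for r in nets.spot_in('scene',q)[:3]: print(q,np.round(r['centre']),round(r['p'],2))
a=cv2.resize(cv2.imread('pics/t2.png')[185:355,220:520],None,fx=2,fy=2,interpolation=cv2.INTER_CUBIC)
b=cv2.resize(cv2.imread('pics/s2.png')[150:300,220:520],None,fx=2,fy=1.7,interpolation=cv2.INTER_CUBIC)
cv2.imwrite('pics/fin.png',cv2.convertScaleAbs(np.vstack([a,b]),alpha=1.3))
E
```

```text
t 13.075 pos [ 0.4784 -0.4249  0.3855] tooly ang -0.1498 gap 0.06524657269554512 F [ 0.2  0.8 -0. ] shift cm [  0.02  -0.06 -14.85] down axis [-0.001  0.002 -1.   ]
tray ((494.6428527832031, -310.10430908203125), (179.36830139160156, 130.06292724609375), 81.46219635009766)
tray ((653.533203125, 602.898193359375), (111.94988250732422, 110.71648406982422), 2.9262354373931885)
module_low [284. 261.] 0.81
module_tall [313. 303.] 0.92
module_tall [447. 215.] 0.77
pot [271. 216.] 0.64
pot [452. 228.] 0.62
beaker [223. 315.] 0.58
```

View pics/fin.png

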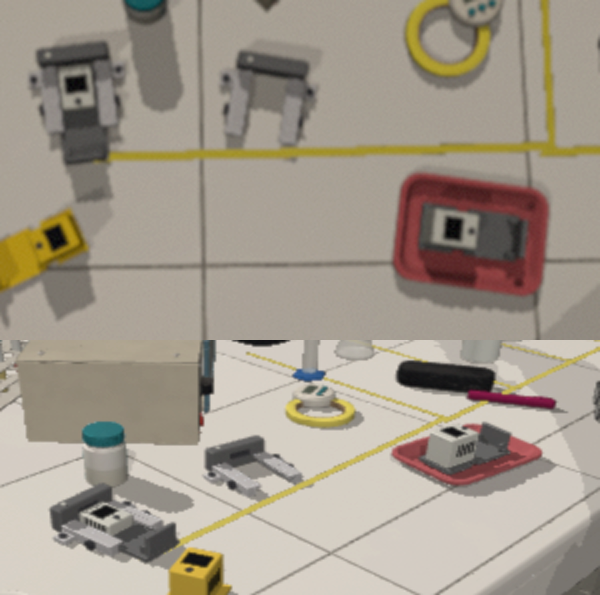

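The tall module sits upright and centred in the tray at crop (470,232). The tray hasn't moved, the low module is still docked and dock_a is empty. Handing in.

```bash
python3 -c "from h import *;print(ctrl.finish_job())"
```

```text
the job is handed in; nothing more can be done
None
```

I pulled the tall module straight out of dock_a by its housing, turned it 90°, and set it upright on the floor of the pink tray. I handed the job in at about 13 s of the 48 s allowed; no verdict is reported.

- **Module:** the last picture shows it upright and centred in the tray. The wrist force went from about -3.5 N to +1 N at touchdown, before I opened the fingers.
- **Tray:** its measured centre moved by less than 1 mm from the start. I judged that it lies flat by eye only.
- **Other things:** the low module still sits in its dock. The low module, pot and beaker are within about 4 px of where the network found them at the start. The yellow look-alike was not touched.
- **Robot:** the gripper is clear of everything.

**Checks that disagreed:**
- The first close-up fit of the module had residuals of up to about 3.5 px because the arm was still settling. One corner still missed by about 3 px when I refitted from a settled frame.
- The top view gave the module's yaw as -0.174 rad and the wrist view -0.19. I used -0.18, and the pull ran straight with low side force.
- The network also reported "pot" at the module in the tray, and ranked the yellow look-alike as its first "module_tall". The picture contradicts both.

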